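Wipe the board clamp clear and hold its sprung jaw open at the index

TASK

Get the spring board clamp ready for the next board: take the wooden scraper block and with it wipe the three loose components off the clamp's bed into the catch trough on its far side (do not touch the components with the gripper), then set the scraper back down on the bench, clear of the clamp. Then pull the sprung jaw open by its upright grip tab until its pointer is in line with the index marker's tip, and finish while holding it there: do not let go. Leave the index marker, flux jar, side cutters and tweezers where they are.

Things in the scene. Friction and masses are not known exactly. Their poses are not given: they have to be found in the camera images.
- clamp: spring board clamp, fixed to the bench. Origin on the bench under the centre of its bed; x points to the far side (wiping direction, toward the trough), y to its left, z up. 'Clamp' offsets (mm) elsewhere are in this frame. Foot plate x -55..55, y -182..70, 12 mm thick; nothing stands in front of its near edge. An index rail runs along y on the foot at x -48
- bed_top (a point): centre of the bed's flat bare steel top, 34 mm above the bench; axes as the clamp's. Bed x -55..55, y -52..52, open at its near and far edges. Low jaws close its sides: fixed jaw at y 52..66, sprung jaw at y -66..-52 when shut, both with tops 58 mm above the bench
- trough_floor (a point): centre of the catch trough's floor, 6 mm above the bench, 84.5 mm beyond the clamp's origin along x. Trough inside x 55..114, y -62..62, outer walls up to 34 mm above the bench
- jaw: sprung jaw with carriage and grip tab, aluminium and black, one sliding part. Slides along the clamp's -y from shut, travel 60 mm; its spring pulls it shut with 3.6 N, and 1.2 N more per 10 mm (8.4 N at 40 mm), and shuts it as soon as it is let go. Same origin and axes as the clamp when shut
- jaw_tab (a point): grasp point on the jaw's upright black grip tab: 14 mm thick along clamp y, 40 mm wide along x, from z 34 to z 86 mm; the point is in its middle at z 64, at clamp (0, -125) with the jaw shut. The tab stands 52 mm clear of the jaw's plate. Moves with the jaw; axes as the clamp's
- jaw_pointer (a point): tip of the small steel pointer on the near side of the jaw's carriage, at clamp (-42, -85, 32) with the jaw shut; moves with the jaw
- index_mark (a point): steel tip of the index marker, a black 16 x 14 mm saddle with a small screw head on the index rail; the tip is at clamp (-42, y, 32), y from -130 to -110. It is in line with the jaw's pointer when both have the same clamp y (jaw pulled 25 to 45 mm). It is no stop: the jaw slides past it freely. Axes as the clamp's
- scraper: loose wooden scraper block, 0.08 to 0.17 kg, standing on the bench in front of the clamp: base 24 mm (x) by 86 mm (y), 26 mm high, with a grip fin above it 18 mm (x) by 56 mm (y) from z 24 to z 70. Origin at the centre of its underside; its wide faces look along its x
- scraper_grip (a point): grasp point in the scraper's grip fin, 50 mm above its underside, on its middle (20 mm below its top)
- chip_0: loose square black chip, 18 x 18 x 7 mm (23 mm over its legs), on the right (-y) part of the bed. Origin at the centre of its underside
- chip_1: another such chip, on the left (+y) part of the bed
- terminal: loose terminal block, 14 x 44 x 17 mm, on the farther half of the bed. Origin at the centre of its underside
- iron_stand: fixed furniture, never moves: soldering iron stand with the iron in it, about 115 x 90 mm and 260 mm tall, right of the clamp; an obstacle between the robot's start and the work. Origin under its base
- flux_jar: bystander: white jar with screw lid, 44 mm across and high, beyond the clamp
- side_cutters: bystander: side cutters lying on the bench, 50 x 120 x 12 mm, near right of the clamp
- tweezers: bystander: tweezers lying on the bench, 125 mm long, to the left of the clamp
Not all that is in view belongs to the job. There is more than one size of the scraper; the job needs the smaller.

How it is judged (in metres and radians):
On the way, in this order (a step that is already met when the one before it is completed fails the run):
1. all three components lie in the catch trough, the scraper still in hand (x of chip_0 in the frame of clamp between 0.055 and 0.117 m and y of chip_0 in the frame of clamp between -0.065 and 0.065 m and z of each of chip_0, chip_1, terminal in the frame of clamp below 0.032 m and x of chip_1 in the frame of clamp between 0.055 and 0.117 m and y of chip_1 in the frame of clamp between -0.065 and 0.065 m and x of terminal in the frame of clamp between 0.055 and 0.117 m and y of terminal in the frame of clamp between -0.065 and 0.065 m and contact force between the fingers and scraper above 0.5 N), for 0.2 s.
2. the scraper is back on the bench, let go and clear of the clamp (height (world z) of scraper_grip between 0 and 0.06 m and contact force between scraper and clamp below 0.05 N and contact force between the fingers and scraper below 0.05 N and linear speed of scraper below 0.02 m/s), for 0.2 s.
3. the jaw is pulled to the index and held (y of jaw_pointer in the frame of index_mark between -0.005 and 0.005 m and contact force between the fingers and jaw above 2 N and linear speed of jaw below 0.01 m/s and contact force between scraper and jaw below 0.05 N), for 0.2 s.
At the end, for the whole second after the job is handed in: The gripper still holds the jaw (more than 2 N between fingers and jaw), at rest, with its pointer within 5 mm of the index tip along the slide; the three components lie in the trough, below the bed's top; the scraper rests on the bench, let go, touching neither clamp nor jaw (all of step 2 and all of step 3 and x of chip_0 in the frame of clamp between 0.055 and 0.117 m and y of chip_0 in the frame of clamp between -0.065 and 0.065 m and z of each of chip_0, chip_1, terminal in the frame of clamp below 0.032 m and x of chip_1 in the frame of clamp between 0.055 and 0.117 m and y of chip_1 in the frame of clamp between -0.065 and 0.065 m and x of terminal in the frame of clamp between 0.055 and 0.117 m and y of terminal in the frame of clamp between -0.065 and 0.065 m); the arm keeps its last pose, push and grip.
It fails at once if the robot touches a loose component (contact force between any of the fingers, the arm and chip_0 above 0.3 N or contact force between any of the fingers, the arm and chip_1 above 0.3 N or contact force between any of the fingers, the arm and terminal above 0.3 N).
It fails at once if the index marker is shifted (3 mm) (distance of index_mark from where it was at the start of the episode above 0.003 m).
It fails at once if the flux jar disturbed (moved 20 mm) (distance of flux_jar from where it was at the start of the episode above 0.02 m).
It fails at once if the side cutters disturbed (moved 20 mm) (distance of side_cutters from where it was at the start of the episode above 0.02 m).
It fails at once if the tweezers disturbed (moved 20 mm) (distance of tweezers from where it was at the start of the episode above 0.02 m).
It also fails if it takes over 67 s, if anything falls off the work surface, if the arm or the gripper's body presses on something with over 40 N, if the wrist force passes 120 N, or if a joint passes its speed limit or range.

ROBOT

A 6-joint arm with a two-finger parallel gripper is mounted at the origin on a cart in front of the work surface, level with it; the furniture and walls round the work are solid. World frame = base frame: x ahead of the robot, y to its left, z up, the work surface at z = 0. Lengths are in mm, angles in rad, forces in N, time in s.
With the tool pointing down it reaches from about 300 to 850 mm from the base axis. Payload 5.4 kg.
Tool frame: the origin (TCP) lies midway between the tips of the shut fingers; the grasp point (between the pads) lies 19 mm behind it; z points along the fingers, y is the line along which they close (so a half turn about z gives the same grasp; the last joint's range is limited). The gripper opens to 85 mm and grips with 20 to 120 N. Pads are 22 mm wide; open, the fingers measure 114 mm over their backs; the gripper's body (76 mm by 85 mm) begins 54 mm behind the grasp point. The pads swing forward as they close: fully open they stand 13 mm farther back than shut.
Start: joints at [1.044, 0.158, 1.597, -0, 1.386, -0.21], TCP at [179.138, 546.366, 231.299] pointing down, gripper open.
Joint ranges: [-2.91, 2.91], [-0.94, 2.29], [0.18, 2.7], [-1.29, 4.43], [0.17, 2.64], [-3, 3]. Speed limits (rad/s): [2.57, 2.57, 3.14, 3.14, 3.14, 3.14].

INTERFACE

Orientations are given as [roll, pitch, yaw] about the fixed x, y, z axes, in that order (R = Rz(yaw) Ry(pitch) Rx(roll)).
In Python, from cell import telemetry, optics, ticket gives the robot as it stands. The module is installed in compiled form; this text tells all that it offers.
- The arm moves only by the tool carry_out, never from a script. Its argument "motion" is a list of rows, each a list of 3 entries, a list of its own where there are three numbers: the turn, a rotation vector about the tool's x, y, z in rad, then the shift along the tool's x, y, z in cm, then the opening in per cent of the stroke, from 0 (shut) to 100 (fully open). In form: [[[rx, ry, rz], [x, y, z], jaw], ...]. A call has 1 to 8 rows; each row is the pose to reach, as a shift and turn from the pose commanded when the call began, along the tool's axes at that moment; what a row does not reach only later rows make up. A row lasts 1/8 s, in which the tool goes at most 62.5 mm and 10.7 degrees, less where a joint would pass 70% of its speed; a pose out of reach is approached as far as the arm can. A call with a gripper value outside its range is refused whole. The fingers move at their own pace and stop on an object; "force" is the grip in N (left out, the last holds). Time passes only in rows, so rows that repeat a pose let the fingers close. It gives the time, the measured TCP pose, the force, the opening and the grip force at its end, in the units of the state.
- telemetry.get_state(): the state, without advancing time (a new reading comes with each control period).
- optics.camera(name): name is "scene" or "top"; returns (picture, depth): 480x640x3 uint8, red, green, blue; 480x640 float32, mm along the optical axis (not along the pixel's ray), 0 where there is no reading.
- optics.calibration(name): a dict with "camera_matrix" (3x3 intrinsics, pixels), "D" ([k1, k2, p1, p2, k3] as OpenCV has them; the pictures are not rectified), "origin" and "rotation" of the camera in the world. Camera axes: x right, y up, looking along -z (the intrinsics and any distortion apply to the point x, -y, -z); pixel columns grow to the right and rows downward; lengths in mm; the calibration is good to about 2 mm. A picture is of the moment at which its call begins. calibration takes no time and is no camera call.
- ticket.job_done(): hands the job in; it is judged then, once.
The state is a dict: "t": time; "q": joint angles; "joint_velocities": joint speeds; "joint_torque": joint torques, N m; "tool_pos": TCP position; "orientation": TCP orientation; "contact_force": force on the tool from outside, world axes, zero at the start; "torque": the same for the moment, N m; "width": finger opening in mm; "grasp_force": force on a finger pad.
Only numpy, scipy, OpenCV 4.12 (cv2) and the standard library are available. Lean on these libraries where they do the work, as an engineer would, in place of code of your own. Each camera call takes 0.05 s, during which the arm holds its last target. There are 200 camera calls.

## Working session

There is one attempt and no reset: what is moved stays moved. The work goes in short steps, Python scripts to look and compute and a tool call to move; the robot and the scene stay as the last step left them, time stands still between calls to the robot, and variables do not carry over. Pictures are saved under pics/ and viewed, at most 10 in all, crops included, and the job is handed in when it is done.

Besides the shell and the picture viewer there is one more tool, called after "Request:" by a JSON object that holds its "name" and its "arguments", one argument or row to a line. carry_out: Moves the arm, as the interface text tells. Its arguments: {"type":"object","properties":{"motion":{"type":"array","items":{"type":"array"}},"force":{"type":"number"}},"required":["motion"]}

```bash
mkdir -p pics; cat > h.py <<'E'
import numpy as np, cv2
from scipy.spatial.transform import Rotation as R
from cell import telemetry, optics, ticket
def rays(name,uv):
    c=optics.calibration(name); K=np.array(c["camera_matrix"],float); D=np.array(c["D"],float)
    n=cv2.undistortPoints(np.array(uv,float).reshape(-1,1,2),K,D).reshape(-1,2)
    d=np.c_[n[:,0],-n[:,1],-np.ones(len(n))]
    return np.array(c["origin"],float),d@np.array(c["rotation"],float).T
def onplane(name,uv,z):
    o,d=rays(name,uv); return o+d*((z-o[2])/d[:,2])[:,None]
def bydepth(name,uv,depth):
    o,d=rays(name,uv); return o+d*np.array(depth)[:,None]
def cloud(name,depth):
    v,u=np.mgrid[0:480,0:640]; return bydepth(name,np.c_[u.ravel(),v.ravel()],depth.ravel()).reshape(480,640,3)
E
python3 - <<'E'
from h import *
for n in("scene","top"):
    im,d=optics.camera(n); np.savez(n+"0.npz",im=im,d=d); cv2.imwrite(f"pics/{n}0.png",im[:,:,::-1])
    c=optics.calibration(n); print(n,c["origin"],np.array(c["rotation"]).round(3).tolist(),c["D"], c["camera_matrix"])
s=telemetry.get_state(); print(s)
E
```

```text
scene [  30.50545882 -626.18911224 1108.07976   ] [0.72, -0.006, -0.571] [-0.14312821  0.          0.          0.          0.        ] [[601.78102638   0.         326.15166784]
 [  0.         601.78102638 240.65817178]
 [  0.           0.           1.        ]]
top [ 498.01603679  143.8234862  1025.27850246] [0.036, 0.019, -1.586] [-0.08405815  0.          0.          0.          0.        ] [[470.67306486   0.         310.84528757]
 [  0.         470.67306486 244.97809473]
 [  0.           0.           1.        ]]
{'t': 0.1, 'q': array([ 1.04389000e+00,  1.58992259e-01,  1.59812286e+00, -2.82417061e-06,
        1.38619500e+00, -2.10090495e-01]), 'joint_velocities': array([ 0.00019673, -0.00268382, -0.00331154,  0.00050119,  0.00289754,
        0.00019616]), 'joint_torque': array([ 7.05199091e-04, -3.96990144e+01, -3.32338679e+01, -1.95010462e-04,
        4.25817532e-03, -4.92144932e-05]), 'tool_pos': array([178.8718438 , 545.89574365, 230.40356291]), 'orientation': array([-3.13991238e+00, -3.55459518e-04,  2.82477704e+00]), 'contact_force': array([ 0.56682323,  0.00616239, -0.01483729]), 'torque': array([-0.02494343, -0.01078599,  0.02645431]), 'grasp_force': 0.0, 'width': 85.23946485327568}
```

View pics/top0.png

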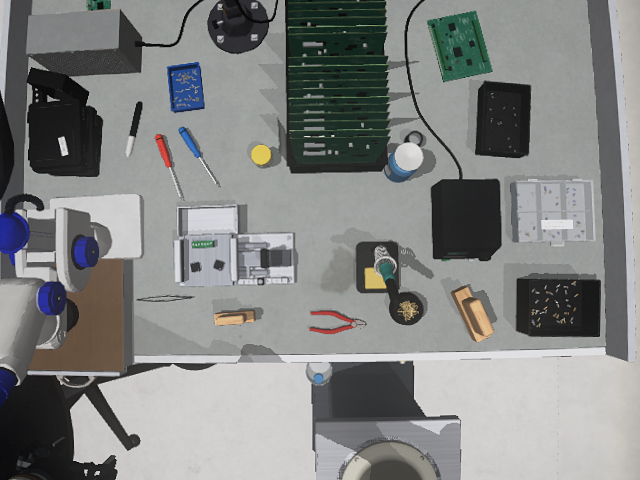

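View pics/scene0.png

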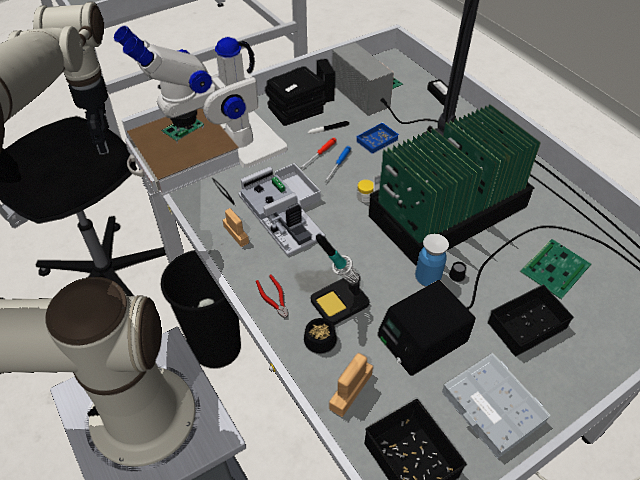

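```bash
sed -i 's/return np.array(c\["origin"\],float),d@np.array(c\["rotation"\],float).T/return np.array(c["origin"],float),d@R.from_euler("xyz",c["rotation"]).as_matrix().T/' h.py
python3 - <<'E'
from h import *
P={}
for n in("top","scene"):
    z=np.load(n+"0.npz"); P[n]=(z["im"],cloud(n,z["d"]))
im,p=P["top"]
for uv in [(60,330),(330,300),(250,190),(340,250)]: print(uv,p[uv[1],uv[0]].round(1))
im2,p2=P["scene"]
for uv in [(200,200),(280,330),(330,210)]: print("s",uv,p2[uv[1],uv[0]].round(1))
# top crop at 5x
c=im[190:335,130:290]; cv2.imwrite("pics/crop0.png",cv2.resize(c[:,:,::-1],None,fx=4.1,fy=4.1,interpolation=cv2.INTER_CUBIC)[:600])
c=im2[165:275,205:345]; cv2.imwrite("pics/crop1.png",cv2.resize(c[:,:,::-1],None,fx=5,fy=5,interpolation=cv2.INTER_CUBIC))
# wooden
for n in P:
    im,p=P[n]; h=cv2.cvtColor(im,cv2.COLOR_RGB2HSV)
    m=((h[...,0]>8)&(h[...,0]<22)&(h[...,1]>90)&(h[...,2]>90)&(p[...,2]>5)&(p[...,2]<95)&(p[...,0]>250)&(p[...,0]<420)&(p[...,1]>200)&(p[...,1]<450))
    q=p[m]; print(n,len(q))
    for lo,hi in((15,35),(60,80)):
        s=q[(q[:,2]>lo)&(q[:,2]<hi)]
        if len(s)>5: print(lo,hi,len(s),np.median(s[:,2]),cv2.minAreaRect(s[:,:2].astype(np.float32)))
# box edges of clamp: height map stats
im,p=P["top"]; reg=(p[...,0]>380)&(p[...,0]<640)&(p[...,1]>150)&(p[...,1]<470)
for lo,hi in((8,16),(28,40),(50,64),(75,95)):
    m=reg&(p[...,2]>lo)&(p[...,2]<hi); 
    if m.sum()>5: print(lo,hi,m.sum(),cv2.minAreaRect(p[m][:,:2].astype(np.float32)))
E
```

```text
(60, 330) [382.6 609.4 211.1]
(330, 300) [414.9 122.6  -0.5]
(250, 190) [658.6 294.6  -1.3]
(340, 250) [523.2  99.2   2.8]
s (200, 200) [359.2 485.7  -1. ]
s (280, 330) [336.1  23.3   2.4]
s (330, 210) [627.  272.5  -1.9]
top 336
15 35 132 25.723052978062185 ((383.0052795410156, 328.1214904785156), (23.02645492553711, 83.9467544555664), 4.464509963989258)
60 80 201 69.30690741240107 ((382.7494812011719, 328.59844970703125), (16.713228225708008, 54.57121276855469), 3.038215398788452)
scene 484
15 35 174 24.596518401574485 ((383.564208984375, 323.6483459472656), (25.68535614013672, 87.62806701660156), 3.3688771724700928)
60 80 142 67.74545099041472 ((382.7368469238281, 324.1625061035156), (18.23041534423828, 57.6177864074707), 2.9822099208831787)
8 16 1507 ((500.5129089355469, 299.4700012207031), (312.6109619140625, 235.79812622070312), 85.65625762939453)
28 40 3019 ((519.1219482421875, 352.5579528808594), (276.1401062011719, 204.7387237548828), 52.202552795410156)
50 64 727 ((482.0338439941406, 363.6232604980469), (203.37303161621094, 163.6051025390625), 68.68000793457031)
75 95 149 ((508.5726013183594, 256.62506103515625), (13.910303115844727, 38.1998176574707), 89.13136291503906)
```

View pics/crop0.png

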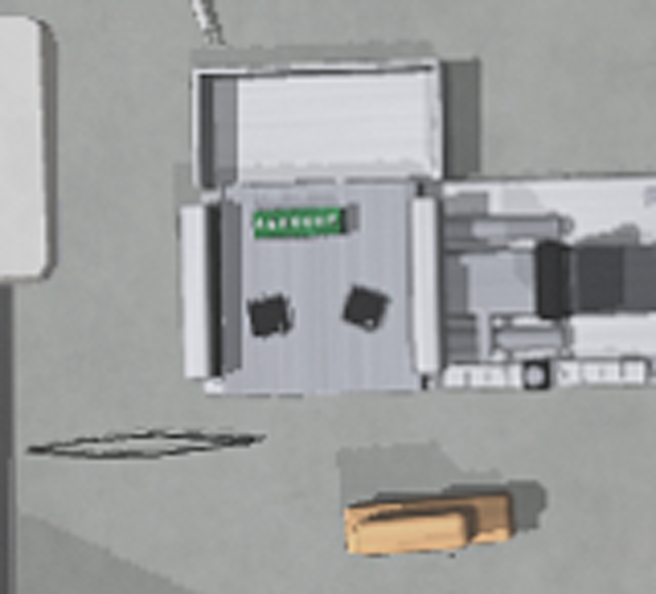

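View pics/crop1.png

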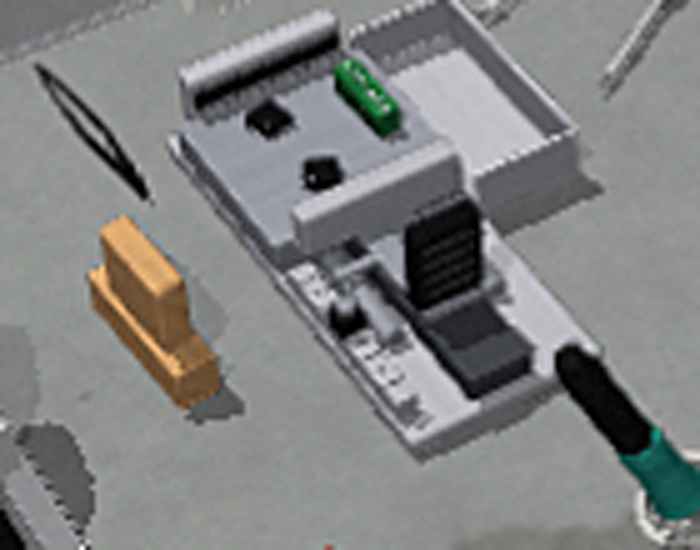

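```bash
python3 - <<'E'
from h import *
for n in("top","scene"):
    z=np.load(n+"0.npz"); im=z["im"]; p=cloud(n,z["d"]); h=cv2.cvtColor(im,cv2.COLOR_RGB2HSV)
    X,Y,Z=p[...,0],p[...,1],p[...,2]
    reg=(X>420)&(X<600)&(Y>150)&(Y<460)
    print(n)
    for nm,m in dict(jawL=reg&(Z>54)&(Z<62)&(Y>400),jawR=reg&(Z>54)&(Z<62)&(Y>290)&(Y<350),tab=reg&(Z>80)&(Z<92)&(Y<290),
        bed=reg&(Z>31)&(Z<37)&(abs(Y-381)<45)&(X<550)).items():
        s=p[m]; r=cv2.minAreaRect(s[:,:2].astype(np.float32)); print(nm,len(s),s.mean(0).round(1),np.round(r[0],1),np.round(r[1],1),round(r[2],2))
    g=(h[...,0]>45)&(h[...,0]<80)&(h[...,1]>100)&reg&(Z>30)
    s=p[g&(Z>46)]; print("term",s.mean(0).round(1),cv2.minAreaRect(s[:,:2].astype(np.float32)))
    dk=(h[...,2]<75)&reg
    m=(dk&(abs(Y-381)<45)&(Z>38)&(Z<46)).astype(np.uint8); k,l,st,ce=cv2.connectedComponentsWithStats(m)
    for i in range(1,k):
        if st[i,4]>15: s=p[l==i]; print("chip",st[i,4],s.mean(0).round(1),s.min(0).round(0),s.max(0).round(0))
    m=((h[...,2]<90)&(X>440)&(X<482)&(Y<320)&(Y>200)&(Z>20)&(Z<60)).astype(np.uint8); k,l,st,ce=cv2.connectedComponentsWithStats(m)
    for i in range(1,k):
        if st[i,4]>8: s=p[l==i]; print("mark",st[i,4],ce[i].round(1),s.mean(0).round(1),s.min(0).round(0),s.max(0).round(0))
    m=(Z>90)&(X>350)&(X<620)&(Y>-120)&(Y<230); s=p[m]
    for lo in(90,130,170,210,250):
        a=s[(s[:,2]>lo)&(s[:,2]<lo+40)]
        if len(a): print("iron",lo,len(a),a.min(0).round(0),a.max(0).round(0))
E
```

```text
top
jawL 275 [504.7 440.6  57.3] [504.3 440.5] [14.6 87.6] 89.68
jawR 275 [506.2 321.2  57.4] [507.7 321.4] [89.2 14. ] 0.8
tab 135 [508.6 257.2  84.8] [508.6 257.2] [12.7 38.2] 89.13
bed 1451 [497.1 379.7  33.7] [500.6 381.4] [98.3 90.3] 0.98
term [539.5 388.8  49.3] ((539.6104125976562, 389.3296813964844), (11.449179649353027, 44.058685302734375), 1.9715569019317627)
chip 54 [495.9 357.2  40.9] [486. 347.  38.] [505. 367.  45.]
chip 61 [491.6 407.5  40.5] [483. 398.  38.] [500. 416.  44.]
mark 9 [238. 275.] [473.3 314.5  47.1] [465. 314.  45.] [482. 315.  50.]
mark 21 [261.1 280.8] [460.1 267.5  36.5] [453. 263.  33.] [466. 274.  39.]
iron 90 758 [ 469. -120.   90.] [619.  41. 130.]
iron 130 210 [472.  -1. 130.] [509.  43. 170.]
iron 170 132 [453.  11. 170.] [481.  31. 210.]
iron 210 144 [432.  13. 210.] [461.  29. 250.]
iron 250 68 [425.  14. 250.] [442.  27. 260.]
scene
jawL 138 [506.5 435.9  57.2] [507.1 435.4] [89.2 17.6] 0.92
jawR 145 [508.9 317.8  57.2] [507.6 318.8] [18.  88.9] 87.85
tab 78 [508.5 251.6  84.4] [507.9 251.3] [39.7 18.4] 5.65
bed 535 [494.3 383.8  33.8] [498.5 383.5] [97.1 88.6] 4.22
term [539.  382.8  50. ] ((526.8309326171875, 324.1069641113281), (166.31057739257812, 21.83060646057129), 77.42971801757812)
chip 30 [491.1 402.6  41. ] [482. 392.  38.] [501. 413.  44.]
chip 17 [537.8 373.   41.9] [533. 361.  38.] [547. 391.  46.]
chip 32 [495.4 352.   40.9] [485. 344.  38.] [504. 364.  45.]
mark 40 [274.1 229. ] [459.2 262.9  33.3] [453. 256.  24.] [469. 279.  44.]
iron 90 494 [ 470. -120.   90.] [620.  37. 130.]
iron 130 177 [464.  -5. 130.] [510.  37. 170.]
iron 170 120 [448.   5. 171.] [482.  21. 210.]
iron 210 116 [429.   7. 210.] [461.  20. 250.]
iron 250 47 [426.   9. 250.] [443.  24. 261.]
```

```bash
cat > plan.py <<'E'
import json,sys,os
from h import *
# usage: plan.py x y z yaw : row (turn, shift cm) from commanded pose to target, tool down. 'plan.py set x y z yaw' stores the commanded pose
F="cmd.json"
def T(v): return np.array(v[:3],float),R.from_euler("xyz",[np.pi,0,v[3]])
def row(c,t):
    pc,rc=T(c); pt,rt=T(t); return (rc.inv()*rt).as_rotvec().round(3).tolist(),(rc.inv().apply(pt-pc)/10).round(2).tolist()
if __name__=="__main__":
    a=sys.argv[1:]
    if a[0]=="set": json.dump([float(v) for v in a[1:]],open(F,"w"))
    else:
        c=json.load(open(F)); v=[float(x) for x in a]
        for i in range(0,len(v),4): print(row(c,v[i:i+4]))
        json.dump(v[-4:],open(F,"w"))
    s=telemetry.get_state(); print(s["t"],s["tool_pos"].round(1),s["orientation"].round(4),s["width"],s["contact_force"].round(1))
E
python3 plan.py set 179.138 546.366 231.299 2.8248; python3 plan.py 383 326.3 120 1.626
```

```text
0.1 [178.9 545.9 230.4] [-3.1399e+00 -4.0000e-04  2.8248e+00] 85.23946485327568 [ 0.6  0.  -0. ]
([-0.0, -0.0, 1.199], [-26.23, -14.56, 11.13])
0.1 [178.9 545.9 230.4] [-3.1399e+00 -4.0000e-04  2.8248e+00] 85.23946485327568 [ 0.6  0.  -0. ]
```

Request:
{"name": "carry_out", "arguments": {
  "motion": [
    [[0, 0, 1.199], [-26.23, -14.56, 11.13], 60],
    [[0, 0, 1.199], [-26.23, -14.56, 11.13], 60],
    [[0, 0, 1.199], [-26.23, -14.56, 11.13], 60],
    [[0, 0, 1.199], [-26.23, -14.56, 11.13], 60],
    [[0, 0, 1.199], [-26.23, -14.56, 11.13], 60],
    [[0, 0, 1.199], [-26.23, -14.56, 11.13], 60],
    [[0, 0, 1.199], [-26.23, -14.56, 11.13], 60],
    [[0, 0, 1.199], [-26.23, -14.56, 11.13], 60]
  ]
}}

```text
t: 1.1
tool_pos: [382.8, 326.0, 119.6]
orientation: [-3.141, 0.0, 1.626]
contact_force: [0.8, -0.2, -0.1]
width: 51.0
grasp_force: 0.0
```

```bash
python3 plan.py 383 326.3 33 1.626
```

```text
([0.0, 0.0, 0.0], [0.0, -0.0, 8.7])
1.1 [382.8 326.  119.6] [-3.1407e+00  3.0000e-04  1.6262e+00] 51.047876466257044 [ 0.8 -0.2 -0.1]
```

Request:
{"name": "carry_out", "arguments": {
  "motion": [
    [[0, 0, 0], [0, 0, 4.5], 60],
    [[0, 0, 0], [0, 0, 8.7], 60],
    [[0, 0, 0], [0, 0, 8.7], 60],
    [[0, 0, 0], [0, 0, 8.7], 5],
    [[0, 0, 0], [0, 0, 8.7], 5],
    [[0, 0, 0], [0, 0, 8.7], 5],
    [[0, 0, 0], [0, 0, 8.7], 5],
    [[0, 0, 0], [0, 0, 8.7], 5]
  ],
  "force": 50
}}

```text
t: 2.1
tool_pos: [384.6, 327.2, 35.1]
orientation: [3.138, -0.002, 1.626]
contact_force: [-2.2, -0.5, 7.1]
width: 17.3
grasp_force: 52.0
```

```bash
python3 - <<'E'
from h import *
im,d=optics.camera("top"); p=cloud("top",d); h=cv2.cvtColor(im,cv2.COLOR_RGB2HSV)
cv2.imwrite("pics/top1.png",cv2.resize(im[190:340,130:330,::-1],None,fx=4,fy=4))
im,d=optics.camera("scene"); 
cv2.imwrite("pics/sc1.png",cv2.resize(im[150:290,200:360,::-1],None,fx=4,fy=4))
E
python3 plan.py 383 326.3 33 1.626
```

```text
([0.0, 0.0, 0.0], [0.0, 0.0, 0.0])
2.2 [384.6 327.2  35.1] [ 3.1381e+00 -1.7000e-03  1.6259e+00] 17.183713984217707 [ 0.2 -0.6  7.4]
```

View pics/sc1.png

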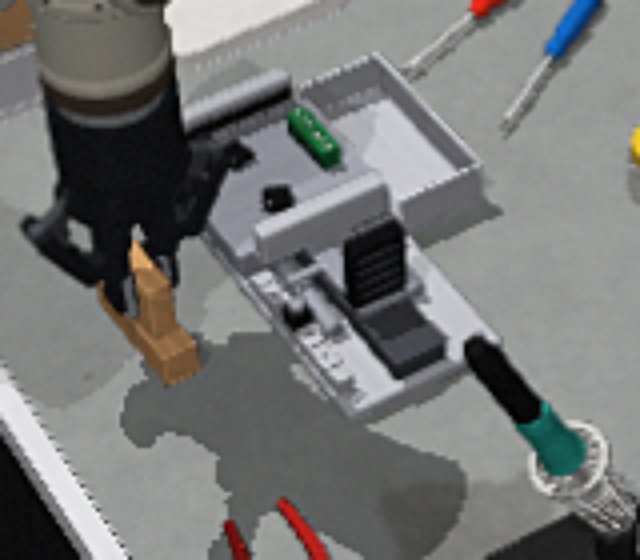

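```bash
python3 plan.py 384 327.3 78 1.626 409 379 78 1.586 409 379 71.5 1.586
```

```text
([0.0, 0.0, 0.0], [0.09, 0.11, -4.5])
([0.0, -0.0, 0.04], [5.12, 2.89, -4.5])
([0.0, -0.0, 0.04], [5.12, 2.89, -3.85])
2.2 [384.6 327.2  35.1] [ 3.1381e+00 -1.7000e-03  1.6259e+00] 17.183713984217707 [ 0.2 -0.6  7.4]
```

Request:
{"name": "carry_out", "arguments": {
  "motion": [
    [[0, 0, 0], [0.09, 0.11, -1.5], 5],
    [[0, 0, 0], [0.09, 0.11, -4.5], 5],
    [[0, 0, 0], [0.09, 0.11, -4.5], 5],
    [[0, 0, 0.04], [2.6, 1.5, -4.5], 5],
    [[0, 0, 0.04], [5.12, 2.89, -4.5], 5],
    [[0, 0, 0.04], [5.12, 2.89, -3.85], 5],
    [[0, 0, 0.04], [5.12, 2.89, -3.85], 5]
  ]
}}

```text
t: 3.08
tool_pos: [407.6, 377.9, 69.8]
orientation: [-3.138, 0.002, 1.586]
contact_force: [-0.9, 0.4, -1.3]
width: 17.1
grasp_force: 50.7
```

```bash
python3 plan.py 409 379 71.5 1.586; python3 - <<'E'
from h import *
for n in("top","scene"):
    im,d=optics.camera(n); p=cloud(n,d); h=cv2.cvtColor(im,cv2.COLOR_RGB2HSV)
    m=(h[...,0]>8)&(h[...,0]<22)&(h[...,1]>90)&(h[...,2]>60)&(p[...,2]>20)&(p[...,2]<115)&(p[...,0]>370)&(p[...,0]<450)&(p[...,1]>300)&(p[...,1]<450)
    q=p[m]; print(n,len(q),q.min(0),q.max(0))
    s=q[(q[:,2]<63)]; print(cv2.minAreaRect(s[:,:2].astype(np.float32)))
E
```

```text
([0.0, 0.0, 0.0], [0.0, 0.0, 0.0])
3.075 [407.6 377.9  69.8] [-3.1384e+00  2.1000e-03  1.5860e+00] 17.14602652951899 [-0.9  0.4 -1.3]
top 158 [397.55801792 337.46800081  56.12140997] [418.80402244 368.7318479  107.54433419]
((408.15631103515625, 353.1512145996094), (31.306169509887695, 21.11184310913086), 89.6067123413086)
scene 359 [385.96008732 329.64774586  34.96109928] [421.31132579 418.55121151 109.23297661]
((408.27703857421875, 374.20098876953125), (24.70707893371582, 89.08493041992188), 1.106149673461914)
```

```bash
python3 plan.py 460 380.8 72 1.586 572 382.3 72 1.586
```

```text
([0.0, 0.0, 0.0], [0.1, 5.1, -0.05])
([0.0, 0.0, 0.0], [0.08, 16.3, -0.05])
3.175 [408.2 378.1  70.7] [-3.1399e+00  1.1000e-03  1.5855e+00] 17.60392908366332 [ 0.   0.  -1.6]
```

Request:
{"name": "carry_out", "arguments": {
  "motion": [
    [[0, 0, 0], [0.1, 2.0, 0], 5],
    [[0, 0, 0], [0.1, 4.0, 0], 5],
    [[0, 0, 0], [0.1, 5.1, 0], 5],
    [[0, 0, 0], [0.1, 6.2, 0], 5],
    [[0, 0, 0], [0.1, 7.3, 0], 5],
    [[0, 0, 0], [0.1, 8.4, 0], 5],
    [[0, 0, 0], [0.1, 9.5, 0], 5],
    [[0, 0, 0], [0.1, 10.6, 0], 5]
  ]
}}

```text
t: 4.18
tool_pos: [515.7, 381.6, 71.4]
orientation: [-3.141, 0.0, 1.586]
contact_force: [0.1, 0.1, -1.0]
width: 17.0
grasp_force: 50.8
```

```bash
python3 - <<'E'
from h import *
for n in("scene",):
    im,d=optics.camera(n); p=cloud(n,d)
    cv2.imwrite("pics/sc2.png",cv2.resize(im[150:290,200:360,::-1],None,fx=4,fy=4))
s=telemetry.get_state(); print(s["tool_pos"],s["contact_force"],s["width"])
E
```

```text
[517.18738397 381.48614822  71.74215476] [-0.60294904 -1.38306751 -0.64252609] 17.158783391030322
```

View pics/sc2.png

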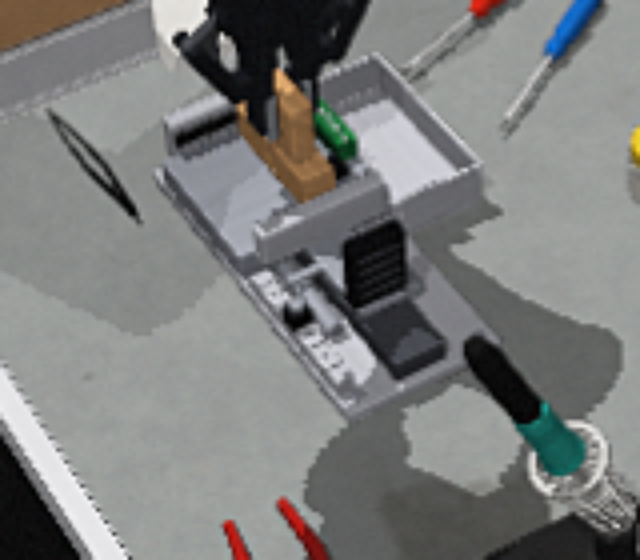

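Request:
{"name": "carry_out", "arguments": {
  "motion": [
    [[0, 0, 0], [0, 0.9, 0.06], 5],
    [[0, 0, 0], [0, 1.8, 0.06], 5],
    [[0, 0, 0], [0, 2.7, 0.06], 5],
    [[0, 0, 0], [0, 3.5, 0.06], 5],
    [[0, 0, 0], [0, 4.3, 0.06], 5],
    [[0, 0, 0], [0, 5.1, 0.06], 5],
    [[0, 0, 0], [0, 5.8, 0.06], 5],
    [[0, 0, 0], [0, 5.8, 0.06], 5]
  ]
}}

```text
t: 5.22
tool_pos: [573.1, 382.2, 70.2]
orientation: [-3.141, 0.0, 1.585]
contact_force: [0.1, -0.5, -1.8]
width: 17.4
grasp_force: 50.8
```

```bash
python3 - <<'E'
from h import *
im,d=optics.camera("scene")
a=cv2.resize(im[160:250,225:345,::-1],None,fx=4,fy=4)
im,d=optics.camera("top")
b=cv2.resize(im[195:285,165:255,::-1],None,fx=4,fy=4)
cv2.imwrite("pics/sc3.png",np.hstack([a[:,:430],b]))
s=telemetry.get_state(); print(s["tool_pos"],s["contact_force"],s["width"])
E
```

```text
[572.42752231 382.25976074  70.07688004] [-0.34097336  0.22323186 -1.33896049] 17.395377226373935
```

View pics/sc3.png

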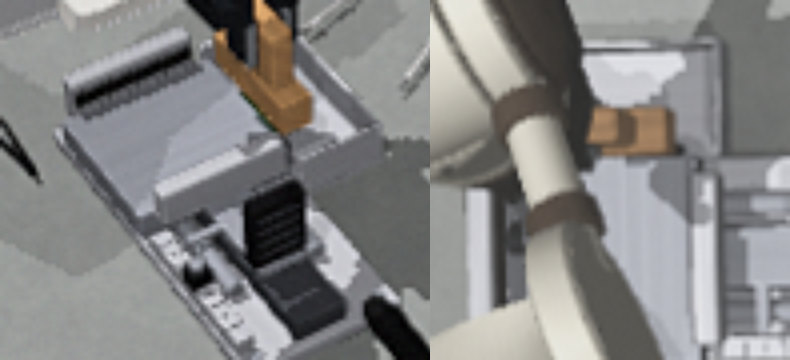

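Request:
{"name": "carry_out", "arguments": {
  "motion": [
    [[0, 0, 0], [0, 0, -3], 5],
    [[0, 0, 0], [0, 0, -6], 5],
    [[0, 0, 0], [0, -6, -6], 5],
    [[0, 0, 0], [0, -12, -6], 5],
    [[0, 0, 0], [0, -16, -6], 5],
    [[0, 0, 0], [0, -16, -6], 5]
  ]
}}

```text
t: 6.08
tool_pos: [409.5, 379.9, 130.0]
orientation: [-3.139, 0.001, 1.589]
contact_force: [0.7, 0.1, -0.9]
width: 17.2
grasp_force: 50.7
```

```bash
python3 - <<'E'
from h import *
im,d=optics.camera("scene")
a=cv2.resize(im[160:250,225:345,::-1],None,fx=4,fy=4)
im,d=optics.camera("top")
b=cv2.resize(im[195:285,165:255,::-1],None,fx=4,fy=4)
cv2.imwrite("pics/sc4.png",np.hstack([a[:,:430],b]))
s=telemetry.get_state(); print(s["tool_pos"],s["contact_force"],s["width"])
E
```

```text
[413.08842953 380.22414613 131.07872697] [ 0.80981179  1.12614942 -0.97863632] 17.358510751875244
```

View pics/sc4.png

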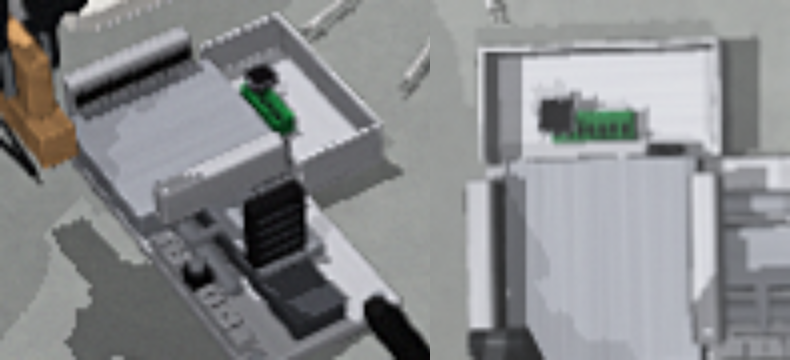

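```bash
python3 - <<'E'
from h import *
im,d=optics.camera("top"); p=cloud("top",d); h=cv2.cvtColor(im,cv2.COLOR_RGB2HSV)
m=((h[...,2]<95)).astype(np.uint8); m[:, :165]=0;m[:,255:]=0;m[:195]=0;m[240:]=0
k,l,st,ce=cv2.connectedComponentsWithStats(m)
for i in range(1,k):
    if st[i,4]>5: s=p[l==i]; print(st[i],s.mean(0).round(1),s.min(0).round(1),s.max(0).round(1))
b=(p[...,2]>32)&(p[...,2]<36)&(abs(p[...,1]-381)<40)&(p[...,0]<600); print("bed edge",np.percentile(p[b][:,0],[95,99,100]))
u,v=165+168-107+0,195+37
print(p[229:236,224:238:2,2].round(0)); print(p[229:236,224:238:2,0].round(0)); print(im[229:236,224:238:2].sum(2)//3)
E
```

```text
[238 205   5  29  58] [590.2 317.5  15.8] [563.1 312.7  -5.5] [625.6 321.1  33.6]
[202 207  12   1  12] [619.1 382.1  29. ] [618.8 371.7  22.7] [619.7 393.2  33. ]
[179 208   9  28  89] [592.4 444.6  18.5] [560.6 428.6   6.9] [618.8 447.   30.5]
[192 220   9   9  66] [582.5 403.   41.1] [498.  143.8  22. ] [ 592.3  416.7 1025.3]
[202 225   4   5  12] [576.9 393.7  19. ] [572.8 389.9  16.8] [581.6 397.2  21.1]
[207 226   5   4  16] [575.6 381.5  20.3] [572.1 376.1  16. ] [579.4 386.6  23.6]
[213 226   4   4  11] [575.4 370.3  17.5] [572.3 367.6   9.4] [579.  373.1  23.3]
[219 231  10   3  27] [565.3 348.9  22.1] [563.  341.7   3.6] [568.6 358.2  26.2]
bed edge [554.11676204 558.41082151 559.29837489]
[[ 6.  6.  6.  5.  7.  5.  4.]
 [ 2.  4.  5.  9.  7.  4.  6.]
 [23. 22.  4.  5.  5.  8.  3.]
 [22. 23. 11.  4.  4.  7.  2.]
 [24. 23. 14.  4.  2.  3.  4.]
 [23. 30. 32. 35.  5.  5.  6.]
 [33. 33. 37. 34. 30. 13.  8.]]
[[573. 573. 573. 573. 573. 573. 573.]
 [571. 571. 571. 570. 570. 570. 570.]
 [567. 567. 569. 568. 568. 568. 568.]
 [565. 565. 566. 566. 566. 566. 566.]
 [563. 563. 563. 564. 564. 564. 564.]
 [561. 560. 560. 560. 562. 562. 562.]
 [558. 558. 558. 558. 558. 559. 559.]]
[[209 209 207 212 220 220 197]
 [164 165 172 174 178 223 199]
 [ 65  62  92 127 121 225 217]
 [ 55  57  70 132 128 192 235]
 [ 53  66  96 127 126 134 192]
 [147 148 156 147  96 123 113]
 [196 191 183 170  59 124 124]]
```

```bash
cat > plan2.py <<'E'
import sys
from h import *
# rows from pose (x y z yaw tilt) to further poses; tilt is about the tool's y
a=[float(v) for v in sys.argv[1:]]
P=[(np.array(a[i:i+3]),R.from_euler("xyz",[np.pi,0,a[i+3]])*R.from_rotvec([0,a[i+4],0])) for i in range(0,len(a),5)]
pc,rc=P[0]; print("tool y",rc.as_matrix()[:,1].round(2))
for p,r in P[1:]: print((rc.inv()*r).as_rotvec().round(3).tolist(),(rc.inv().apply(p-pc)/10).round(2).tolist(),"down end z",r.apply([-44.6,0,35]).round(1))
s=telemetry.get_state(); print(s["tool_pos"].round(1),s["orientation"].round(3),s["contact_force"].round(1))
E
python3 plan2.py 413.2 380.6 131.5 1.586 0  500 380 131.5 1.586 0.3 577 379.5 105 1.586 0.3 577 379.5 78 1.586 .3
echo; python3 plan2.py  577 379.5 78 1.586 .3 577 379.5 71 1.586 .3 577 379.5 70 1.586 .3 584 379.5 70 1.586 .3 592 379.5 70 1.586 .3 592 379.5 110 1.586 .3
```

```text
tool y [1.   0.02 0.  ]
[-0.0, 0.3, 0.0] [-0.19, 8.68, 0.0] down end z [  0.5 -32.3 -46.6]
[-0.0, 0.3, 0.0] [-0.36, 16.38, 2.65] down end z [  0.5 -32.3 -46.6]
[-0.0, 0.3, 0.0] [-0.36, 16.38, 5.35] down end z [  0.5 -32.3 -46.6]
[413.9 380.2 131.3] [ 3.14  -0.     1.586] [-0.4  0.9 -0.9]

tool y [1.   0.02 0.  ]
[0.0, 0.0, 0.0] [-0.21, -0.0, 0.67] down end z [  0.5 -32.3 -46.6]
[0.0, 0.0, 0.0] [-0.24, -0.0, 0.76] down end z [  0.5 -32.3 -46.6]
[0.0, 0.0, 0.0] [-0.25, 0.7, 0.76] down end z [  0.5 -32.3 -46.6]
[0.0, 0.0, 0.0] [-0.26, 1.5, 0.76] down end z [  0.5 -32.3 -46.6]
[0.0, 0.0, 0.0] [0.92, 1.5, -3.06] down end z [  0.5 -32.3 -46.6]
[413.9 380.2 131.3] [ 3.14  -0.     1.586] [-0.4  0.9 -0.9]
```

Request:
{"name": "carry_out", "arguments": {
  "motion": [
    [[0, 0.1, 0], [-0.1, 4, 0], 5],
    [[0, 0.25, 0], [-0.19, 8.68, 0], 5],
    [[0, 0.3, 0], [-0.3, 13, 0], 5],
    [[0, 0.3, 0], [-0.36, 16.38, 0], 5],
    [[0, 0.3, 0], [-0.36, 16.38, 2.65], 5],
    [[0, 0.3, 0], [-0.36, 16.38, 5.35], 5],
    [[0, 0.3, 0], [-0.36, 16.38, 5.35], 5],
    [[0, 0.3, 0], [-0.36, 16.38, 5.35], 5]
  ],
  "force": 80
}}

```text
t: 7.22
tool_pos: [578.2, 378.9, 78.5]
orientation: [3.14, -0.301, 1.586]
contact_force: [-0.0, 0.2, -0.5]
width: 16.9
grasp_force: 81.1
```

```bash
python3 - <<'E'
from h import *
im,d=optics.camera("scene")
a=cv2.resize(im[160:250,240:330,::-1],None,fx=4.4,fy=4.4,interpolation=cv2.INTER_CUBIC)
im,d=optics.camera("top")
b=cv2.resize(im[195:285,165:255,::-1],None,fx=4.4,fy=4.4,interpolation=cv2.INTER_CUBIC)
cv2.imwrite("pics/sc5.png",np.hstack([a,b]))
s=telemetry.get_state(); print(s["t"],s["tool_pos"],s["orientation"],s["contact_force"],s["width"])
E
```

```text
7.325 [578.36269178 379.22032254  79.33467385] [ 3.13835395 -0.30088649  1.58651609] [-0.27768335 -0.63173079 -0.94220799] 17.03851605722636
```

View pics/sc5.png

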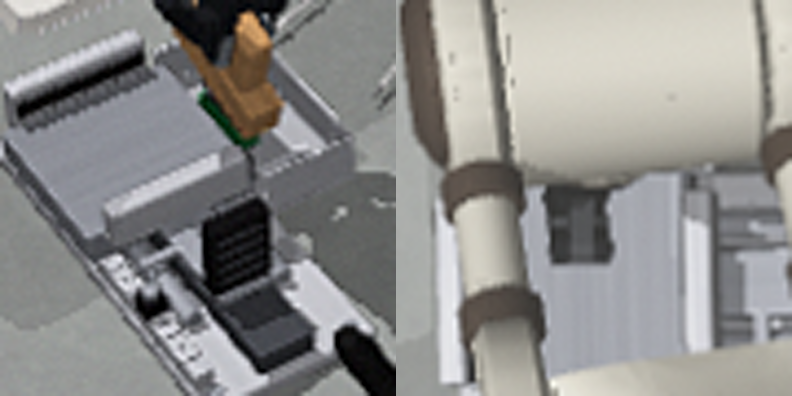

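Request:
{"name": "carry_out", "arguments": {
  "motion": [
    [[0, 0, 0], [-0.09, 0, 0.29], 5],
    [[0, 0, 0], [-0.18, 0, 0.57], 5],
    [[0, 0, 0], [-0.22, 0, 0.71], 5],
    [[0, 0, 0], [-0.22, 0, 0.71], 5]
  ]
}}

```text
t: 7.82
tool_pos: [576.7, 378.9, 69.8]
orientation: [-3.141, -0.3, 1.586]
contact_force: [-0.1, -0.2, -1.3]
width: 16.8
grasp_force: 81.1
```

Request:
{"name": "carry_out", "arguments": {
  "motion": [
    [[0, 0, 0], [-0.05, 0, 0.15], 5],
    [[0, 0, 0], [-0.1, 0, 0.3], 5],
    [[0, 0, 0], [-0.1, 0, 0.3], 5]
  ]
}}

```text
t: 8.2
tool_pos: [578.5, 379.2, 68.7]
orientation: [3.138, -0.301, 1.587]
contact_force: [0.9, -0.9, 5.8]
width: 17.1
grasp_force: 82.2
```

```bash
python3 - <<'E'
from h import *
for i in range(3):
    im,d=optics.camera("scene")
a=cv2.resize(im[170:235,250:330,::-1],None,fx=7,fy=7,interpolation=cv2.INTER_CUBIC)
cv2.imwrite("pics/sc6.png",a)
s=telemetry.get_state(); print(s["t"],s["tool_pos"],s["orientation"],s["contact_force"],s["width"])
E
```

```text
8.35 [578.47681139 379.20113854  68.72449321] [ 3.13792685 -0.3011241   1.58651951] [ 0.30219349 -0.5844745   5.36547508] 16.94816725774165
```

View pics/sc6.png

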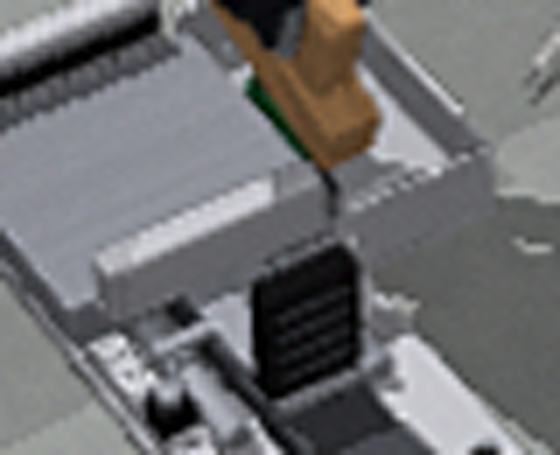

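Request:
{"name": "carry_out", "arguments": {
  "motion": [
    [[0, 0, 0], [0, 0.4, 0], 5],
    [[0, 0, 0], [-0.03, 0.8, 0.1], 5],
    [[0, 0, 0], [-0.03, 1.2, 0.1], 5],
    [[0, 0, 0], [-0.03, 1.6, 0.1], 5],
    [[0, 0, 0], [0.59, 1.6, -1.9], 5],
    [[0, 0, 0], [1.47, 1.6, -4.77], 5],
    [[0, 0, 0], [1.5, -5.0, -4.77], 5],
    [[0, 0, 0], [1.5, -11.0, -4.77], 5]
  ]
}}

```text
t: 9.35
tool_pos: [467.1, 377.6, 118.5]
orientation: [3.14, -0.301, 1.586]
contact_force: [-0.3, 0.5, -0.6]
width: 17.1
grasp_force: 81.1
```

Request:
{"name": "carry_out", "arguments": {
  "motion": [
    [[0, 0, 0], [0, -5, 0], 5],
    [[0, -0.15, 0], [0, -8, 0], 5],
    [[0, -0.3, 0], [0, -8, 0], 5],
    [[0, -0.3, 0], [0, -8, 0], 5]
  ]
}}

```text
t: 9.85
tool_pos: [387.7, 378.4, 118.4]
orientation: [3.14, -0.002, 1.589]
contact_force: [0.1, -0.2, -1.0]
width: 17.1
grasp_force: 81.1
```

```bash
cat > tr.py <<'E'
from h import *
def comp(n,v0,v1,u0,u1):
    im,d=optics.camera(n); p=cloud(n,d); h=cv2.cvtColor(im,cv2.COLOR_RGB2HSV)
    X,Y,Z=p[...,0],p[...,1],p[...,2]
    reg=(X>558)&(X<622)&(Y>317)&(Y<443)&(Z<45)
    g=reg&(h[...,0]>45)&(h[...,0]<80)&(h[...,1]>90)
    for nm,m in (("dark",reg&(h[...,2]<85)),("green",g)):
        k,l,st,ce=cv2.connectedComponentsWithStats(m.astype(np.uint8))
        for i in range(1,k):
            if st[i,4]>7: s=p[l==i]; print(n,nm,st[i],"mean",s.mean(0).round(1),s.min(0).round(1),s.max(0).round(1))
comp("top",0,0,0,0); comp("scene",0,0,0,0)
s=telemetry.get_state(); print(s["t"],s["tool_pos"].round(1),s["orientation"].round(3),s["contact_force"].round(1),s["width"])
E
python3 tr.py
```

```text
top dark [238 209   1  10  10] mean [604.4 317.3  23.5] [594.8 317.1  22. ] [614.3 317.6  24.8]
top dark [192 220   9   9  59] mean [584.1 407.6  26.2] [574.7 399.5  20.4] [592.4 417.1  31.3]
top dark [221 224   7   8  52] mean [575.7 349.7  12.4] [567.9 343.2   8.9] [583.6 357.4  16.2]
top dark [202 226   4   3   8] mean [577.1 393.7  18.4] [574.9 390.4  15.5] [579.5 397.   20.8]
top green [200 223  16   7  73] mean [579.7 383.2  19.3] [572.2 368.   15.8] [586.  402.   22.7]
scene dark [285 176  18  26 127] mean [579.6 378.4  18.7] [560.4 324.7   4.7] [598.3 418.5  35.1]
scene green [285 181  13  13  81] mean [578.8 381.9  17.4] [562.  351.8   7.1] [589.7 411.4  34.9]
9.95 [387.9 376.5 117.2] [-3.141e+00 -2.000e-03  1.586e+00] [ 1.   0.5 -1.5] 16.956275083230906
```

Request:
{"name": "carry_out", "arguments": {
  "motion": [
    [[0, 0, 0], [-5, -0.4, 0], 5],
    [[0, 0, 0], [-5, -0.4, 4], 5],
    [[0, 0, 0], [-5, -0.4, 7.3], 5],
    [[0, 0, 0], [-5, -0.4, 7.8], 5],
    [[0, 0, 0], [-5, -0.4, 8.1], 5],
    [[0, 0, 0], [-5, -0.4, 8.2], 5],
    [[0, 0, 0], [-5, -0.4, 8.2], 5]
  ],
  "force": 40
}}

```text
t: 10.82
tool_pos: [385.5, 326.6, 35.8]
orientation: [3.14, -0.001, 1.586]
contact_force: [1.1, 0.7, -1.1]
width: 17.0
grasp_force: 81.1
```

Request:
{"name": "carry_out", "arguments": {
  "motion": [
    [[0, 0, 0], [0, 0, 0.1], 5],
    [[0, 0, 0], [0, 0, 0.1], 5]
  ]
}}

```text
t: 11.08
tool_pos: [385.5, 326.6, 35.2]
orientation: [3.14, -0.0, 1.586]
contact_force: [-2.3, -1.9, 6.7]
width: 17.1
grasp_force: 82.4
```

Request:
{"name": "carry_out", "arguments": {
  "motion": [
    [[0, 0, 0], [0, 0, 0.0], 60],
    [[0, 0, 0], [0, 0, 0.0], 60],
    [[0, 0, 0], [0, 0, 0.0], 60],
    [[0, 0, 0], [0, 0, 0.0], 60],
    [[0, 0, 0], [0, 0, -4], 60],
    [[0, 0, 0], [0, 0, -9], 60],
    [[0, 0, 0], [0, 0, -13], 60],
    [[0, 0, 0], [0, 0, -13], 60]
  ]
}}

```text
t: 12.08
tool_pos: [387.1, 327.4, 167.7]
orientation: [3.134, -0.003, 1.586]
contact_force: [0.2, -0.4, -0.3]
width: 51.4
grasp_force: 0.0
```

```bash
cat > mk.py <<'E'
from h import *
for n in("top","scene"):
    im,d=optics.camera(n); p=cloud(n,d); h=cv2.cvtColor(im,cv2.COLOR_RGB2HSV); X,Y,Z=p[...,0],p[...,1],p[...,2]
    w=(h[...,0]>8)&(h[...,0]<22)&(h[...,1]>90)&(h[...,2]>60)&(Z>5)&(Z<115)&(X>330)&(X<450)&(Y>250)&(Y<430)
    for nm,m in dict(scraper=w,tab=(X>470)&(X<540)&(Y>190)&(Y<290)&(Z>80)&(Z<92),mark=(h[...,2]<90)&(X>448)&(X<470)&(Y<290)&(Y>230)&(Z>22)&(Z<60)).items():
        s=p[m]
        if len(s)>4: r=cv2.minAreaRect(s[:,:2].astype(np.float32)); print(n,nm,len(s),s.mean(0).round(1),s.min(0).round(0),s.max(0).round(0),np.round(r[0],1),np.round(r[1],1),round(r[2],1))
s=telemetry.get_state(); print(s["t"],s["tool_pos"].round(1),s["orientation"].round(3),s["contact_force"].round(1),s["width"])
E
python3 mk.py
python3 - <<'E'
from h import *
z=np.load("top0.npz"); im=z["im"].astype(int); p=cloud("top",z["d"])
print(im[272:288,246:280].sum(2)//3); print(p[274:287,256:268,2].round(0).astype(int)); print(p[280,246:280,1].round(0).astype(int))
E
```

```text
top scraper 293 [387.7 315.   52.3] [376. 285.  20.] [398. 349.  73.] [387.1 317. ] [22.1 64.1] 0.0
top tab 133 [508.6 257.2  84.8] [489. 251.  80.] [528. 264.  89.] [508.6 257.2] [12.4 38.2] 89.1
top mark 20 [459.9 267.4  37.1] [453. 263.  33.] [466. 274.  42.] [459.8 268.8] [10.7 12.9] 88.3
scene scraper 463 [383.2 313.6  40.8] [374. 280.   5.] [400. 368.  73.] [386.6 323.8] [25.9 88.2] 0.6
scene tab 77 [509.  252.1  83.8] [489. 245.  80.] [529. 262.  90.] [508.8 253.4] [40.2 16.6] 2.3
scene mark 43 [459.7 261.4  32.4] [452. 242.  24.] [470. 276.  42.] [459.3 258.2] [32.4 17.5] 75.9
12.175 [384.5 326.1 163.5] [-3.141  0.     1.586] [ 0.8 -0.1  0.9] 50.96517117300802
[[147 177 183 144 106 151 172 169 168 169 169 167 169 167 167 167 167 167
  168 166 153 116 128 142 192 212 209 209 208 208 208 209 208 208]
 [144 174 183 146 107 138 168 176 174 173 172 172 172 172 171 171 169 169
  168 168 162 124 128 142 192 213 212 213 211 211 211 212 211 211]
 [135 170 184 140  96 109 139 158 160 156 154 157 150 145 142 141 148 150
  149 150 147 124 133 177 210 217 214 214 213 213 215 206 201 202]

[... 1780 characters left out ...]
160 157 160 159 161 160 159 159 158 159 159 159 159]]
[[21 22 19 22 20 21 20 21 21 23 17 12]
 [11 15 12 13 10 12 13 11 10 10 12 11]
 [10  9  8  9 13 10 13 13 13 12 11 11]
 [14 10 39 36 37 37 36 30 11 10 12 10]
 [27 37 37 36 37 38 36 33 28 27 23 26]
 [24 40 39 44 40 37 36 38 26 22 23 24]
 [29 36 40 46 46 43 42 35 22 26 28 25]
 [27 34 41 42 39 40 38 38 25 22 25 26]
 [24 35 43 44 44 43 38 35 28 26 26 28]
 [27 36 39 44 45 36 39 35 24 26 26 27]
 [-1 39 36 37 35 39 37 33 -2  0  2 -1]
 [ 0 -1 -2  1 -2 -1  2 -1  0  3 -4  2]
 [-1  2 -1 -6  2  0 -2 -3  0 -1  0  1]]
[301 299 297 295 293 291 288 286 284 282 279 276 274 271 269 267 265 264
 263 261 258 256 255 252 250 248 246 244 242 239 237 235 233 231]
```

```bash
python3 - <<'E'
from h import *
print("head",onplane("top",[(260,281),(259.5,281),(260.5,281)],45).round(1).tolist())
print("saddle edges z37",onplane("top",[(256.9,281),(263,281)],37).round(1).tolist())
z=np.load("top0.npz"); im=z["im"].astype(int); p=cloud("top",z["d"])
print("tab rowgray",(im[248:256,255:280].sum(2)//3)); print(p[252,255:280,2].round(0).astype(int))
z=np.load("scene0.npz"); im=z["im"].astype(int); q=cloud("scene",z["d"])
print(im[218:242,262:290].sum(2)//3); print(q[218:242,266:284,2].round(0).astype(int))
E
```

```text
head [[460.1, 268.8, 45.0], [460.1, 269.9, 45.0], [460.1, 267.8, 45.0]]
saddle edges z37 [[459.8, 276.4, 37.0], [459.7, 263.5, 37.0]]
tab rowgray [[141 159 171 169 170 137 111  98  84  93 104 113 161 196 202 178 163 140
  123 123 124 126 126 127 126]
 [188 198 205 204 210 144  77  61  47  46  53  69  97 138 159 132 113 109
  105 106 106 107 108 109 110]
 [154 154 155 156 154 100  48  53  53  54  52  46  42  51  74  85  87  78
   73  74  73  76  76  76  79]
 [134 129 132 133 114  71  51  55  55  54  52  48  57  58  79  78  70  69
   70  70  71  69  70  69  70]
 [167 160 162 164 143  84  50  56  56  56  56  49  65  66  95  89  72  71
   72  72  71  71  72  72  71]
 [163 157 158 160 146  90  51  56  56  55  53  48  63  63  93  90  71  71
   71  71  71  73  71  72  72]
 [166 157 158 160 151  95  51  56  58  57  54  49  61  63  93  85  70  71
   71  70  70  71  71  71  70]
 [164 156 157 158 151  95  51  55  58  56  52  50  57  61  92  86  71  71
   71  73  72  72  71  71  70]]
[36 32 32 35 35 82 87 85 86 87 85 85 78 57 30 33 30 26 26 28 27 26 31 27
 29]
[[ 69  95 141 190 202 203 103  72  
[... 3442 characters left out ...]
24 25 25 24 22]
 [ 1  2 10  8 20 26 32 35 36 34 35 27 27 15 23 22 18 25]
 [-1 -2  7  5  9 14 28 31 33 32 25 24 24 13 17 22 21 21]
 [ 4  2 -2  6 12 16 16 25 26 24 24 27 24 13 12 14 22 18]
 [ 2 -4  2 -4 11 12 17 19 25 27 28 26 25 27 11  9 14 13]
 [-3 -1  0 -3  6 10  8 16 25 25 28 24 25 23 28  6 12 13]
 [-1 -1 -2  1  0  7  6 10 15 16 26 29 29 27 23 22 11 11]
 [-3 -1  0 -3  0 -6  6 11 16 20 25 26 26 25 27 24 27 14]
 [ 0 -1 -3  0 -2  3  4  1  6 16 18 23 25 25 25 25 24 24]
 [-3 -2  4 -6 -3 -2 -4 -1 11  7 15 23 24 28 22 27 26 27]
 [ 2 -2 -1  0 -1  2 -2  1  3 10 14 11 20 24 30 25 26 23]
 [ 5  0 -1  1 -3 -4 -4  2 -1  4 11 10 19 21 26 30 27 26]
 [-1  0 -6 -3 -1  0 -2 -1  0  1  2  6 15 21 22 21 28 25]]
```

```bash
python3 - <<'E'
from h import *
print(onplane("scene",[(273.8,226)],45).round(1))
z=np.load("scene0.npz"); q=cloud("scene",z["d"]); im=z["im"].astype(int)
X,Y,Z=q[...,0],q[...,1],q[...,2]
m=(X>480)&(X<535)&(Y>235)&(Y<275)&(Z>78)
v,u=np.where(m); print(u.min(),u.max(),v.min(),v.max()); c=cv2.convexHull(np.c_[u,v].astype(np.int32))[:,0]; print(c.tolist()); print(onplane("scene",c,86).round(0)[:,:2].tolist())
E
python3 plan.py set 384.5 326.1 163.5 1.586; python3 plan.py 450 290 163.5 2.4 507.5 254.5 163.5 3.157  507.5 254.5 110 3.157
```

```text
[[458.7 262.   45. ]]
286 301 205 214
[[301, 208], [298, 211], [295, 213], [291, 214], [286, 214], [286, 210], [294, 206], [297, 205], [299, 205], [301, 207]]
[[525.0, 244.0], [514.0, 239.0], [505.0, 237.0], [495.0, 240.0], [485.0, 246.0], [492.0, 257.0], [515.0, 258.0], [522.0, 257.0], [526.0, 255.0], [527.0, 247.0]]
12.175 [384.5 326.1 163.5] [-3.1414e+00  1.0000e-04  1.5858e+00] 50.96517117300802 [ 0.8 -0.1  0.9]
([-0.0, 0.0, -0.814], [-3.71, 6.49, 0.0])
([-0.0, 0.0, -1.571], [-7.35, 12.19, 0.0])
([-0.0, 0.0, -1.571], [-7.35, 12.19, 5.35])
12.175 [384.5 326.1 163.5] [-3.1414e+00  1.0000e-04  1.5858e+00] 50.96517117300802 [ 0.8 -0.1  0.9]
```

Request:
{"name": "carry_out", "arguments": {
  "motion": [
    [[0, 0, -1.571], [-7.35, 12.19, 0], 60],
    [[0, 0, -1.571], [-7.35, 12.19, 0], 60],
    [[0, 0, -1.571], [-7.35, 12.19, 0], 60],
    [[0, 0, -1.571], [-7.35, 12.19, 0], 60],
    [[0, 0, -1.571], [-7.35, 12.19, 0], 60],
    [[0, 0, -1.571], [-7.35, 12.19, 0], 60],
    [[0, 0, -1.571], [-7.35, 12.19, 0], 60],
    [[0, 0, -1.571], [-7.35, 12.19, 0], 60]
  ]
}}

```text
t: 13.18
tool_pos: [506.2, 254.1, 161.2]
orientation: [-3.14, -0.004, 3.082]
contact_force: [0.9, -0.9, -0.0]
width: 51.2
grasp_force: 0.0
```

```bash
python3 tr.py | tail -1
```

```text
13.275 [506.3 254.2 161.5] [-3.14  -0.004  3.076] [ 0.3 -0.3 -0.9] 51.3045924238744
```

Request:
{"name": "carry_out", "arguments": {
  "motion": [
    [[0, 0, -0.081], [-0.15, 0.03, 0], 60],
    [[0, 0, -0.081], [-0.15, 0.03, 5], 60],
    [[0, 0, -0.081], [-0.15, 0.03, 8], 60],
    [[0, 0, -0.081], [-0.15, 0.03, 10], 60],
    [[0, 0, -0.081], [-0.15, 0.03, 11.5], 60],
    [[0, 0, -0.081], [-0.15, 0.03, 11.5], 60]
  ]
}}

```text
t: 14.02
tool_pos: [507.8, 254.4, 47.1]
orientation: [-3.141, -0.003, -3.128]
contact_force: [-0.3, 0.7, 0.5]
width: 51.3
grasp_force: 0.0
```

Request:
{"name": "carry_out", "arguments": {
  "motion": [
    [[0, 0, 0], [0, 0, 0], 3],
    [[0, 0, 0], [0, 0, 0], 3],
    [[0, 0, 0], [0, 0, 0], 3],
    [[0, 0, 0], [0, 0, 0], 3],
    [[0, 0, 0], [0, 0, 0], 3],
    [[0, 0, 0], [0, 0, 0], 3]
  ],
  "force": 70
}}

```text
t: 14.78
tool_pos: [510.0, 255.5, 50.1]
orientation: [3.14, 0.002, -3.126]
contact_force: [-1.3, 4.1, 6.1]
width: 12.9
grasp_force: 69.1
```

```bash
python3 mk.py
```

```text
top scraper 266 [388.  312.2  50.5] [376. 285.  20.] [398. 352.  74.] [386.8 318. ] [21.6 66.6] 1.2
top mark 13 [456.8 266.4  35.9] [453. 263.  34.] [464. 274.  39.] [458.6 268.6] [10.5 10.6] 89.2
scene scraper 468 [383.1 313.2  40.5] [374. 279.   5.] [399. 367.  75.] [385.6 323. ] [24.1 87.8] 2.0
scene tab 54 [499.8 252.3  85.3] [489. 233.  80.] [520. 285.  92.] [507.3 258.4] [46.4 27.3] 62.9
scene mark 41 [459.7 263.2  33.1] [452. 252.  22.] [469. 289.  44.] [460.4 270.7] [16.1 36.6] 0.8
14.875 [510.1 255.5  50.1] [ 3.140e+00  2.000e-03 -3.126e+00] [-1.6  3.8  7.2] 13.394884537310707
```

Request:
{"name": "carry_out", "arguments": {
  "motion": [
    [[0, 0, 0], [0, -0.4, 0], 3],
    [[0, 0, 0], [0, -0.9, 0], 3],
    [[0, 0, 0], [0, -1.4, 0], 3],
    [[0, 0, 0], [0, -1.9, 0], 3],
    [[0, 0, 0], [0, -2.4, 0], 3],
    [[0, 0, 0], [0, -2.75, 0], 3],
    [[0, 0, 0], [0, -2.75, 0], 3],
    [[0, 0, 0], [0, -2.75, 0], 3]
  ]
}}

```text
t: 15.88
tool_pos: [510.4, 228.5, 50.0]
orientation: [3.139, 0.002, -3.126]
contact_force: [-0.7, 7.4, 6.9]
width: 13.1
grasp_force: 69.0
```

```bash
python3 tr.py; python3 - <<'E'
from h import *
im,d=optics.camera("top"); p=cloud("top",d); g=im.astype(int).sum(2)//3
print(g[266:287,252:276]); 
z=np.load("top0.npz"); q=cloud("top",z["d"])
# jaw motion: sprung jaw top before/after
for n,f in(("top","top0.npz"),("scene","scene0.npz")):
    im,d=optics.camera(n); b=cloud(n,d); a=cloud(n,np.load(f)["d"])
    for c in(a,b):
        m=(c[...,0]>460)&(c[...,0]<555)&(c[...,2]>54)&(c[...,2]<61)&(c[...,1]>275)&(c[...,1]<350)
        s=c[m]; print(n,len(s),s.mean(0).round(1),np.median(s[:,1]).round(1))
E
```

```text
top dark [202 207  13   1  13] mean [619.1 381.   29.1] [618.7 369.1  24.2] [619.7 393.7  33.1]
top dark [238 206   2   8  12] mean [612.6 317.4  18.4] [605.7 317.    8.6] [621.1 317.9  25. ]
top dark [192 220   9   9  63] mean [583.7 407.2  26.5] [574.6 399.   20.1] [592.3 417.7  31.2]
top dark [202 225   4   5  11] mean [577.2 393.2  19.8] [572.7 390.   17.9] [581.5 397.   21.8]
top dark [221 224   7   8  55] mean [575.6 350.   12.6] [567.9 343.1   9.5] [583.5 357.4  16.9]
top dark [238 224   2   7   8] mean [576.1 318.7   7.6] [569.3 318.4   2. ] [583.5 319.1  19. ]
top dark [207 226   5   4  14] mean [575.6 382.4  19.2] [572.4 377.2  17.1] [579.2 386.3  22.1]
top green [202 223  14   7  53] mean [581.5 380.4  19.9] [572.3 367.8  14.9] [585.8 396.7  24. ]
top green [200 228   8   2  11] mean [573.3 393.2  20.2] [572.5 386.1  17.4] [575.  401.6  22.5]
15.975 [510.4 228.6  50.1] [ 3.139e+00  2.000e-03 -3.126e+00] [-1.4  6.3  5.1] 13.304494173346852
[[218 217 217 217 216 217 216 216 215 214 214 215 214 214 212 211 211 212
  211 211 210 210 210 209]
 [216 214 215 215 215 213 213 214 2
[... 1574 characters left out ...]
9 227]
 [150 149 145 141 139 136 134 125 110 100  94  87 117 137 180 210 211 203
  197 180 164 182 186 182]
 [137 132 132 137 132 123  97  76  62  55  49  60 130 163 178 182 176 168
  164 163 163 161 156 153]
 [127 139 157 161 159 155 143 135 138 139 138 143 166 174 169 168 165 165
  166 165 166 166 167 168]
 [154 162 172 172 173 173 173 172 173 173 173 174 174 171 168 166 166 165
  168 168 167 166 167 166]]
top 273 [506.2 321.2  57.4] 320.8
top 0 [nan nan nan] nan
scene 138 [509.2 317.9  57. ] 317.6
scene 93 [491.4 289.5  57.2] 289.3<stdin>:10: RuntimeWarning: Mean of empty slice.
  ret = um.true_divide(
  return _methods._mean(a, axis=axis, dtype=dtype,
  ret = ret.dtype.type(ret / rcount)
```

```bash
python3 -c "
from cell import ticket; print(ticket.job_done())"
```

```text
the job is handed in; nothing more can be done
None
```

The job is handed in, with no verdict returned. My measurements show all three components in the trough and the scraper let go on the bench in front of the clamp. The jaw is pulled 28 mm and held about in line with the index tip, which I place within about 2 mm, against a 5 mm tolerance.

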